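# Lock the turntable of a handle-shaping jig

## Task

Lock the turntable of the wooden jig: with the fingertips push the orange peg round until the slot across the blue disc lines up with the brass bar, then push the red tab so that the bar runs through the slot and into the keeper on the far side, fully home with the tab up against its guide. Push gently, lift nothing, and leave the glue bottle, the sanding block and the carved handle where they stand.

Things in the scene. Friction and masses are not known exactly. Their poses are not given: they have to be found in the camera images.
- jig: Wooden jig, fixed. Green base board 140 (x) by 390 (y: -290 to +100) by 18 mm. Origin on the bench under the disc's axis, z up. The bar slides along the jig's +y on the line x = 0, through its guide (dark wood, aluminium strap, 56 mm wide, y -108 to -58) and, beyond the disc, the keeper (same section, y +58 to +72); both reach 56 mm above the bench.
- jig_axis (a point): Point on the disc's axis, 50 mm above the bench, fixed to the jig, with the jig's axes (y = direction in which the bar slides home).
- disc (a joint): Disc angle, rad, anticlockwise from above. Turns either way (stops only at +-6.4). At 0, and equally at pi or any multiple of it, the slot is in line with the bar. The peg lies in direction q from the jig's +x. Starts at 0.5 to 2.64. Stays where left: friction 0.10 N m, about 3 N at the peg; does not coast.
- disc_top (a point): Centre of the blue disc's top, 50 mm above the bench, turning with it. Disc 100 mm across on a white plate 104 mm across; two half-round cheeks, bench height 26 to 50 mm, with a slot 26 mm wide between them right across the middle along this point's y axis. Its x axis points to the peg.
- peg_top (a point): Centre of the top of the orange peg: upright, round, 16 mm diameter, 36 mm from the disc's axis, from 50 to 95 mm above the bench. Fingertips kept 58 mm or more above the bench clear disc, guide and keeper while they push it.
- bar (a joint): How far the bar has slid towards the jig's +y, m. Starts at 0 to 0.032, clear of the disc; at 0.160 a hard stop: tab against the guide, nose 2 mm out of the keeper. About 2.5 N moves it; stays where left. The nose butts against the disc if the slot is more than about 0.15 rad out of line.
- bar_nose (a point): Tip of the bar's nose at mid height, 38 mm above the bench. Brass bar 20 mm wide, 20 mm high (bench height 28 to 48), 202 mm long, nose rounded with radius 10 mm. At joint bar = 0 the nose lies at jig y = -86 mm, the tail at -288 mm.
- tab_top (a point): Centre of the top of the red push tab, 88 mm above the bench. It stands on the bar's tail: 44 mm wide (jig x), 20 mm thick along the bar, bench height 48 to 88 mm. Its back face, flush with the bar's tail, is 10 mm behind this point (jig -y): push it there towards jig +y.
- glue: Loose glue bottle, yellow with a green cap, 56 mm diameter, 150 mm tall; origin at the centre of its foot. Beside the jig on its +x side; leave it.
- block: Loose sanding block, wood on cork, 50 x 90 x 34 mm; origin at the centre of its underside. On the bench on the jig's -x side; leave it.
- handle: Loose carved S-shaped dark wooden handle, about 145 mm long (its y), 50 mm wide, 24 mm thick, lying on the bench on the jig's +x side; origin on the underside near its middle. Leave it.
There are look-alikes about, which are no part of the job. Of the things shaped like the glue, the yellow one is meant.

How it is judged:
By the outcome, as a careful person would: the job done as asked, in the order asked, and still so for the second after the job is handed in, with the robot touching nothing.
It also fails if it takes over 58 s, if anything falls off the work surface, if the arm or the gripper's body presses on something with over 40 N, if the wrist force passes 120 N, or if a joint passes its speed limit or range.

## Robot

A 7-joint arm with a two-finger parallel gripper is mounted at the origin on the work surface. World frame = base frame: x ahead of the robot, y to its left, z up, the work surface at z = 0. Lengths are in m, angles in rad, forces in N, time in s.
With the tool pointing down it reaches from about 0.425 to 0.875 m from the base axis. Payload 9.9 kg.
Tool frame: the origin (TCP) lies between the finger pads; the fingertips stand 14 mm ahead of it and the grasp point (between the pads) lies 5 mm behind it; z points along the fingers, y is the line along which they close (so a half turn about z gives the same grasp; the last joint's range is limited). The gripper opens to 85 mm and grips with 20 to 120 N. Pads are 22 mm wide; open, the fingers measure 114 mm over their backs; the gripper's body (76 mm by 85 mm) begins 54 mm behind the grasp point. The pads swing forward as they close: fully open they stand 13 mm farther back than shut.
Start: joints at [1.129, 0.576, 0.025, 1.437, -0.015, 1.129, -0.057], TCP at [0.236, -0.632, 0.245] pointing down, gripper open.
Joint ranges: [-2.76, 2.76], [-0.34, 2.15], [-1.52, 1.57], [0.19, 2.46], [-1.09, 4.23], [0.17, 1.99], [-2.82, 2.82]. Speed limits (rad/s): [2.22, 2.22, 3.01, 3.01, 3.14, 3.14, 3.14].

## Interface

Orientations are given as a rotation vector (axis times angle).
In Python, from workcell import manip, imaging, ticket gives the robot as it stands.
- The arm moves only by the shell command python3 -m jog 'ROWS' [FORCE]. ROWS is JSON, a list of rows, each a list of 3 entries, a list of its own where there are three numbers: the turn, a rotation vector about the tool's x, y, z normalised to -1 to 1, where 1 is pi rad, then the shift along the tool's x, y, z normalised to -1 to 1, where 1 is 0.25 m, then the gripper command: -1 is shut, 1 is fully open, values between are in proportion. In form: [[[wx, wy, wz], [x, y, z], fingers], ...]. A call has 1 to 20 rows; each row is the pose to reach, as a shift and turn from the pose commanded when the call began, along the tool's axes at that moment, turning the shorter way round; what a row does not reach only later rows make up. A row lasts 1/10 s, in which the tool goes at most 50 mm and 8.59 degrees, less where a joint would pass 70% of its speed; a pose out of reach is approached as far as the arm can. A call with a number of a shift or a turn outside -1 to 1 is refused whole. A call with a gripper value outside its range is refused whole. The fingers move at their own pace and stop on an object; FORCE is the grip in N (left out, the last holds). Time passes only in rows, so rows that repeat a pose let the fingers close. It gives the time, the measured TCP pose, the force, the opening and the grip force at its end, in the units of the state.
- manip.state(): the state, without advancing time (a new reading comes with each control period).
- imaging.snapshot(name): name is "side" or "top"; returns the picture (420x560x3 uint8, red, green, blue); there is no depth.
- imaging.camera_params(name): a dict with "fx", "fy", "cx", "cy" (pixels), "dist_coeffs" ([k1, k2, p1, p2, k3] as OpenCV has them; the pictures are not rectified), "world_from_camera" (4x4, takes a point from camera to world coordinates). Camera axes: x right, y up, looking along -z (the intrinsics and any distortion apply to the point x, -y, -z); pixel columns grow to the right and rows downward; lengths in m; the calibration is good to about 2 mm. A picture is of the moment at which its call begins. camera_params takes no time and is no camera call.
- ticket.hand_in(): hands the job in; it is judged then, once.
The state is a dict: "time": time; "joints": joint angles; "joint_velocities": joint speeds; "joint_torque": joint torques, N m; "position": TCP position; "tcp_rot": TCP orientation; "contact_force": force on the tool from outside, world axes, zero at the start; "torque": the same for the moment, N m; "opening": opening from 0.0 (shut) to 1.0 (fully open); "finger_force": force on a finger pad.
Only numpy, scipy, OpenCV 4.12 (cv2) and the standard library are available. Lean on these libraries where they do the work, as an engineer would, in place of code of your own. Each camera call takes 0.05 s, during which the arm holds its last target. There are 200 camera calls.

## Working session

There is one attempt and no reset: what is moved stays moved. The work goes in short steps, Python scripts to look and compute and a shell command to move; the robot and the scene stay as the last step left them, time stands still between calls to the robot, and variables do not carry over. Pictures are saved under pics/ and viewed, at most 10 in all, crops included, and the job is handed in when it is done.

```bash
mkdir -p pics; python3 - <<'E'
from workcell import manip, imaging
import cv2
for n in("top","side"):
    cv2.imwrite(f"pics/{n}0.png",imaging.snapshot(n)[:,:,::-1]); p=imaging.camera_params(n); print(n,p)
s=manip.state(); print(s["time"],s["position"],s["tcp_rot"],s["opening"])
E
```

```text
top {'fx': 474.1197537883265, 'fy': 474.1197537883265, 'cx': 276.7016020841664, 'cy': 211.52120290002378, 'dist_coeffs': array([-0.08813327,  0.        ,  0.        ,  0.        ,  0.        ]), 'world_from_camera': array([[-0.02555015,  0.99018186, -0.13743026,  0.50749394],
       [-0.99958052, -0.02342981,  0.0170244 ,  0.03480146],
       [ 0.01363729,  0.13780758,  0.99036513,  0.86274768],
       [ 0.        ,  0.        ,  0.        ,  1.        ]])}
side {'fx': 541.1580380143698, 'fy': 541.1580380143698, 'cx': 281.76284120969433, 'cy': 211.37202921189277, 'dist_coeffs': array([0.06192928, 0.        , 0.        , 0.        , 0.        ]), 'world_from_camera': array([[ 7.93037179e-01,  3.88764873e-01, -4.68992437e-01,
         1.60616508e-01],
       [-6.09172660e-01,  5.05043627e-01, -6.11424243e-01,
        -5.32664393e-01],
       [-8.38626731e-04,  7.70579527e-01,  6.37343305e-01,
         7.01050891e-01],
       [ 0.00000000e+00,  0.00000000e+00,  0.00000000e+00,
         1.00000000e+00]])}
0.1 [ 0.23628054 -0.63189407  0.24452841] [-3.09002075e+00 -5.58858267e-01  4.98012783e-04] 0.9985055726066872
```

View pics/top0.png

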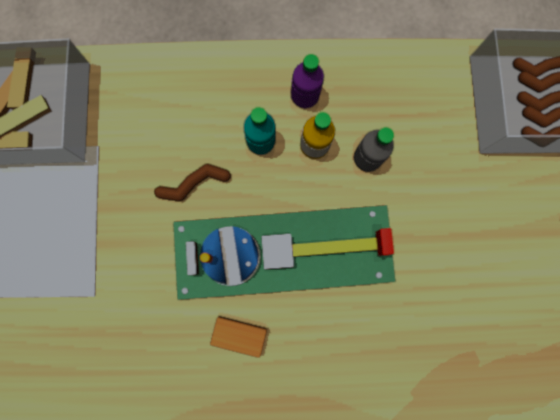

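View pics/side0.png

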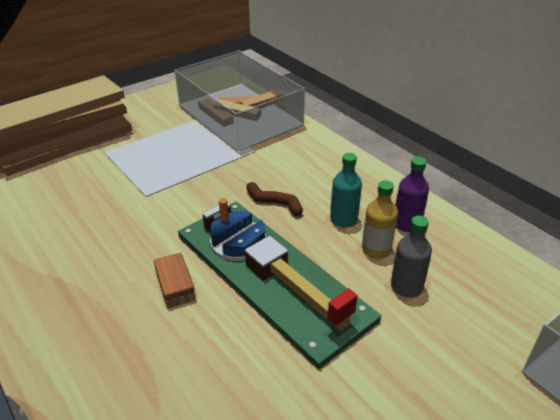

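The top view shows the jig with its board corners near (174,221), (392,207), (394,283) and (178,298). The keeper is at (192,258), the disc at (230,255), the peg at (205,258), the guide at (278,251) and the red tab at (386,241). There are four bottles: purple (307,82), teal (260,132), yellow (318,135) and black (374,150). The yellow one is the glue, and I won't touch any of them. Jig +y points left in the image, roughly world +y.

```bash
cat > h.py <<'E'
import numpy as np, cv2
from workcell import manip, imaging
def unproj(n,uv,z):
    p=imaging.camera_params(n);K=np.array([[p["fx"],0,p["cx"]],[0,p["fy"],p["cy"]],[0,0,1]])
    x=cv2.undistortPoints(np.array(uv,float).reshape(-1,1,2),K,p["dist_coeffs"]).reshape(-1,2)
    T=p["world_from_camera"];d=np.c_[x[:,0],-x[:,1],-np.ones(len(x))]@T[:3,:3].T
    return T[:3,3]+d*((np.asarray(z)-T[2,3])/d[:,2])[:,None]
def proj(n,P):
    p=imaging.camera_params(n);K=np.array([[p["fx"],0,p["cx"]],[0,p["fy"],p["cy"]],[0,0,1]])
    T=np.linalg.inv(p["world_from_camera"]);P=np.asarray(P)@T[:3,:3].T+T[:3,3]
    return cv2.projectPoints(P*[1,-1,-1],np.zeros(3),np.zeros(3),K,p["dist_coeffs"])[0].reshape(-1,2)
E
python3 - <<'E'
import cv2
i=cv2.imread("pics/top0.png")[200:305,165:405]
cv2.imwrite("pics/topc.png",cv2.resize(i,None,fx=3.3,fy=3.3,interpolation=cv2.INTER_CUBIC))
E
```

```text
(no output)
```

View pics/topc.png

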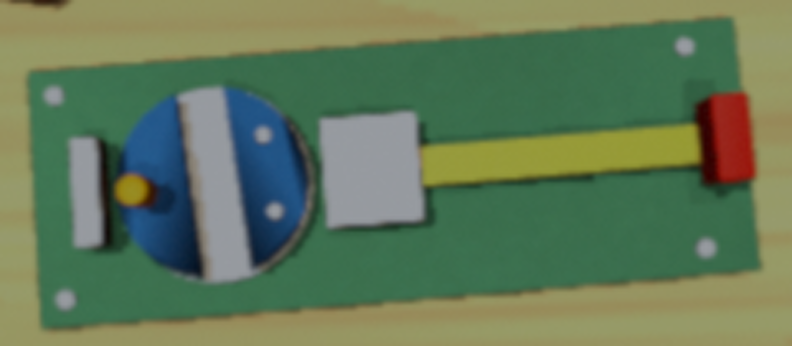

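```bash
python3 - <<'E'
from h import *
f=lambda a:np.array(a,float)/3.3+[165-.35,200-.35]
c=unproj("top",f([(28,72),(733,17),(761,268),(42,328)]),[.018]*4)[:,:2]  # jig (+70,100),(70,-290),(-70,-290),(-70,100)
J=np.array([(70,100),(70,-290),(-70,-290),(-70,100)])/1000.
jm,cm=J.mean(0),c.mean(0);H=(J-jm).T@(c-cm);th=np.arctan2(H[0,1]-H[1,0],H[0,0]+H[1,1])
R=np.array([[np.cos(th),-np.sin(th)],[np.sin(th),np.cos(th)]]);o=cm-R@jm
print("th",th,"axis",o,"res",(c-(J@R.T+o)))
def tj(P):return (P[:,:2]-o)@R
pts=unproj("top",f([(134,188),(735,137),(214,185),(87,192),(373,169)]),[.095,.088,.05,.056,.056])
print("jig coords peg,tab,disc,keeper,guide",tj(pts).round(4),pts[:,:2])
sl=unproj("top",f([(179,95),(222,87),(207,281),(252,270)]),[.05,.026,.05,.05]);s=tj(sl);print("slot",s)
d=s[2]-s[0];print(np.arctan2(d[1],d[0]))
p=tj(pts)[0];print("q",np.arctan2(p[1],p[0]),np.hypot(*p))
np.savez("jig.npz",o=o,R=R,th=th)
m=manip.state();from scipy.spatial.transform import Rotation as Q
print(Q.from_rotvec(m["tcp_rot"]).as_matrix().round(3))
E
```

```text
th 0.055453018019718144 axis [0.54765241 0.10436652] res [[-0.00091632 -0.00137016]
 [-0.00130805  0.00129254]
 [ 0.00114903  0.00127564]
 [ 0.00107534 -0.00119802]]
jig coords peg,tab,disc,keeper,guide [[-0.0025  0.0347]
 [-0.001  -0.2645]
 [-0.0017 -0.0008]
 [-0.0005  0.0641]
 [-0.0004 -0.0835]] [[ 0.54325516  0.13883775]
 [ 0.56133181 -0.1597811 ]
 [ 0.54595398  0.1034436 ]
 [ 0.54355524  0.16836324]
 [ 0.5519195   0.02099535]]
slot [[ 0.04643681  0.01418757]
 [ 0.05159465 -0.00674572]
 [-0.05065831  0.00618704]
 [-0.04687603 -0.01729861]]
-3.059379496300802
q 1.642220817820079 0.03475056085866724
[[ 0.937  0.35  -0.001]
 [ 0.35  -0.937  0.001]
 [-0.    -0.001 -1.   ]]
```

The peg sits at q ≈ 1.65, just past jig +y, and the slot edges agree. The bar is at about 0.013. I'll turn the disc anticlockwise to π with one straight diagonal push.

```bash
cat >> h.py <<'E'
from scipy.spatial.transform import Rotation as Q
g=np.load("jig.npz") if __import__("os").path.exists("jig.npz") else None
def go(world=None,jig=None,z=None,yaw=None):
    """normalised turn z and shift to a target; yaw = world angle of tool x"""
    s=manip.state();M=Q.from_rotvec(s["tcp_rot"])
    xy=np.array(world) if jig is None else g["R"]@np.array(jig)+g["o"]
    d=np.r_[xy,z]-s["position"];x=M.as_matrix()[:,0];t=0
    if yaw is not None:
        c,n=np.cos(yaw),np.sin(yaw);W=Q.from_matrix([[c,n,0],[n,-c,0],[0,0,-1]])
        t=(M.inv()*W).as_rotvec()/np.pi
    print("turn",np.round(t,4),"shift",np.round(M.inv().apply(d)/.25,4),"now",s["position"].round(4),"F",s["contact_force"].round(1),"t",s["time"])
def injig():
    s=manip.state();print("jig",((s["position"][:2]-g["o"])@g["R"]).round(4),s["position"][2].round(4),s["contact_force"].round(1),s["time"])
E
python3 - <<'E'
from h import *
go(world=(.42,-.41),z=.245,yaw=float(g["th"])+np.pi/4)
E
```

```text
turn [-5.000e-04 -1.000e-04 -1.537e-01] shift [ 0.9992 -0.574  -0.0011] now [ 0.2363 -0.6319  0.2445] F [0.1 0.2 0.1] t 0.1
```

```bash
python3 -m jog '[[[0,0,-0.04],[0.2,-0.115,0],-1],[[0,0,-0.08],[0.4,-0.23,0],-1],[[0,0,-0.12],[0.6,-0.345,0],-1],[[0,0,-0.1537],[0.8,-0.46,0],-1],[[0,0,-0.1537],[0.99,-0.574,0],-1],[[0,0,-0.1537],[0.99,-0.574,0],-1],[[0,0,-0.1537],[0.99,-0.574,0],-1],[[0,0,-0.1537],[0.99,-0.574,0],-1]]'; python3 - <<'E'
from h import *
go(world=(.56,-.2),z=.245); go(jig=(.0184,.061),z=.2)
E
```

```text
time: 0.9
position: [0.4183, -0.4106, 0.2451]
tcp_rot: [-2.866, -1.285, 0.001]
contact_force: [-0.7, 0.0, 1.0]
opening: -0.002
finger_force: 0.0
turn 0 shift [ 1.0059e+00 -1.3730e-01  2.0000e-04] now [ 0.4183 -0.4106  0.2451] F [-0.7  0.   1. ] t 0.9
turn 0 shift [ 2.1066 -1.1043  0.1804] now [ 0.4183 -0.4106  0.2451] F [-0.7  0.   1. ] t 0.9
```

```bash
python3 -m jog '[[[0,0,0],[0.2,-0.11,0],-1],[[0,0,0],[0.4,-0.22,0],-1],[[0,0,0],[0.6,-0.33,0],-1],[[0,0,0],[0.8,-0.44,0],-1],[[0,0,0],[1,-0.55,0],-1],[[0,0,0],[1,-0.55,0],-1],[[0,0,0],[1,-0.55,0],-1]]'; python3 -m jog '[[[0,0,0],[0.2,-0.11,0],-1],[[0,0,0],[0.4,-0.22,0],-1],[[0,0,0],[0.6,-0.33,0],-1],[[0,0,0],[0.8,-0.44,0],-1],[[0,0,0],[1,-0.55,0],-1],[[0,0,0],[1,-0.55,0],-1],[[0,0,0],[1,-0.55,0],-1]]'; python3 - <<'E'
from h import *
y=float(g["th"])+np.pi/4
go(jig=(.0184,.061),z=.12,yaw=y);go(jig=(.0184,.061),z=.08,yaw=y);injig()
E
```

```text
time: 1.6
position: [0.4832, -0.1294, 0.2454]
tcp_rot: [-2.864, -1.289, -0.002]
contact_force: [0.1, -0.6, -0.1]
opening: -0.003
finger_force: 0.0
time: 2.3
position: [0.5474, 0.1487, 0.2449]
tcp_rot: [-2.863, -1.287, -0.002]
contact_force: [0.0, -0.2, 0.3]
opening: -0.0
finger_force: 0.0
turn [-0.0005 -0.0006  0.0013] shift [ 9.210e-02 -4.000e-04  4.997e-01] now [0.5474 0.1487 0.2449] F [ 0.  -0.2  0.3] t 2.3
turn [-0.0005 -0.0006  0.0013] shift [ 9.180e-02 -2.000e-04  6.597e-01] now [0.5474 0.1487 0.2449] F [ 0.  -0.2  0.3] t 2.3
jig [0.0022 0.0443] 0.2449 [ 0.  -0.2  0.3] 2.3
```

```bash
python3 -m jog '[[[0,0,0],[0.1,0,0],-1],[[0,0,0],[0.1,0,0.15],-1],[[0,0,0],[0.1,0,0.3],-1],[[0,0,0],[0.1,0,0.45],-1],[[0,0,0],[0.1,0,0.45],-1],[[0,0,0],[0.1,0,0.45],-1]]'; python3 - <<'E'
from h import *
for n in("top","side"):
    i=imaging.snapshot(n)
    c=i[180:310,150:310] if n=="top" else i[120:300,150:350]
    cv2.imwrite(f"pics/{n}1.png",cv2.resize(c[:,:,::-1],None,fx=3,fy=3,interpolation=cv2.INTER_CUBIC))
cv2.imwrite("pics/both1.png",np.vstack([cv2.resize(cv2.imread("pics/top1.png"),(370,300)),cv2.resize(cv2.imread("pics/side1.png"),(370,300))]) )
injig()
E
```

```text
time: 2.9
position: [0.5637, 0.1614, 0.133]
tcp_rot: [2.869, 1.278, -0.002]
contact_force: [-0.3, -0.1, 0.7]
opening: 0.002
finger_force: 0.0
jig [0.0202 0.0574] 0.1348 [-0.1 -0.6 -0.5] 3.0
```

View pics/side1.png

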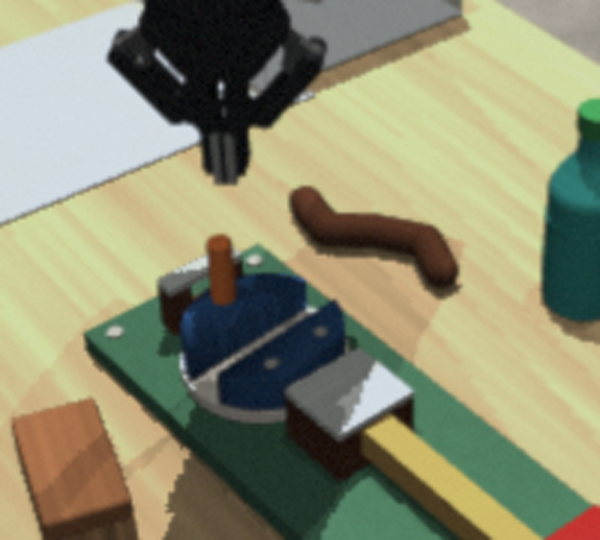

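The side view shows the closed fingertips at (225,180) in the crop, above and beyond the orange peg (220,270). The block and handle are clear. Next I'll lower and push most of the way.

```bash
python3 -m jog '[[[0,0,0],[0,-0.016,0.1],-1],[[0,0,0],[0,-0.016,0.2],-1],[[0,0,0],[0,-0.016,0.214],-1],[[0,0,0],[0,-0.016,0.214],-1],[[0,0,0],[0,-0.016,0.214],-1]]'; python3 - <<'E'
from h import *
injig()
E
python3 -m jog '[[[0,0,0],[-0.025,0,0],-1],[[0,0,0],[-0.045,0,0],-1],[[0,0,0],[-0.06,0,0],-1],[[0,0,0],[-0.075,0,0],-1],[[0,0,0],[-0.09,0,0],-1],[[0,0,0],[-0.105,0,0],-1],[[0,0,0],[-0.12,0,0],-1],[[0,0,0],[-0.12,0,0],-1]]'; python3 - <<'E'
from h import *
injig()
E
```

```text
time: 3.5
position: [0.5614, 0.1663, 0.0811]
tcp_rot: [2.868, 1.281, 0.004]
contact_force: [0.3, -0.4, 0.0]
opening: -0.0
finger_force: 0.0
jig [0.0171 0.0611] 0.0811 [ 0.3 -0.4  0. ] 3.5
time: 4.3
position: [0.5404, 0.1452, 0.0802]
tcp_rot: [-2.866, -1.283, -0.004]
contact_force: [0.8, 4.8, 0.7]
opening: -0.0
finger_force: 2.0
jig [-0.0049  0.0412] 0.0802 [0.8 4.8 0.7] 4.3
```

```bash
python3 -m jog '[[[0,0,0],[-0.015,0,0],-1],[[0,0,0],[-0.03,0,0],-1],[[0,0,0],[-0.045,0,0],-1],[[0,0,0],[-0.06,0,0],-1],[[0,0,0],[-0.075,0,0],-1],[[0,0,0],[-0.09,0,0],-1],[[0,0,0],[-0.105,0,0],-1],[[0,0,0],[-0.105,0,0],-1]]'; python3 - <<'E'
from h import *
injig()
a=imaging.snapshot("top")[195:305,165:305];b=imaging.snapshot("side")[170:290,170:310]
r=lambda i:cv2.resize(i[:,:,::-1],(400,600*0+330),interpolation=cv2.INTER_CUBIC)
cv2.imwrite("pics/b2.png",np.hstack([r(a),r(b)]))
E
```

```text
time: 5.1
position: [0.524, 0.123, 0.0798]
tcp_rot: [2.868, 1.279, 0.004]
contact_force: [4.6, 0.5, 1.2]
opening: -0.005
finger_force: 1.9
jig [-0.0226  0.02  ] 0.0798 [4.6 0.5 1.2] 5.1
```

View pics/b2.png

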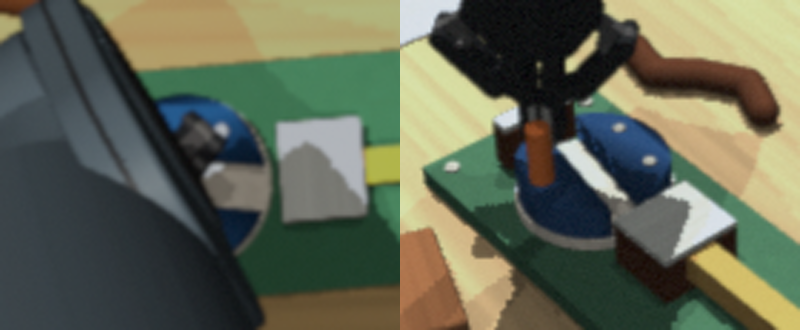

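The crop shows the peg top at (538,125) in the right panel, on the robot side, and the slot close to the bar line. I'll measure the peg angle.

```bash
python3 - <<'E'
from h import *
def tj(P):return (P[:,:2]-g["o"])@g["R"]
P=tj(unproj("side",[(170+138/2.857,170+125/2.75)],[.095]));print(P,np.arctan2(P[0,1],P[0,0]))
# predictions: where peg top would be in side view for various q; calibrate offset with first picture
for q in(1.65,2.8,2.9,3.0,3.14):
    j=.036*np.array([np.cos(q),np.sin(q)]);w=g["R"]@j+g["o"];print(q,proj("side",[[*w,.095]]))
E
```

```text
[[-0.035149  0.004847]] 3.004558186369391
1.65 [[222.8921184  199.55064511]]
2.8 [[216.46625788 213.15071312]]
2.9 [[217.13134817 214.35610528]]
3.0 [[217.99319976 215.50770184]]
3.14 [[219.51556644 217.00590867]]
```

```bash
python3 -m jog '[[[0,0,0],[-0.01,0,0],-1],[[0,0,0],[-0.018,0,0],-1],[[0,0,0],[-0.018,0,0],-1],[[0,0,0],[-0.018,0,0],-1]]';  python3 - <<'E'
from h import *
injig()
E
python3 -m jog '[[[0,0,0],[0.03,0,0],-1],[[0,0,0],[0.06,0,0],-1],[[0,0,0],[0.06,0,-0.1],-1],[[0,0,0],[0.06,0,-0.25],-1],[[0,0,0],[0.2,-0.15,-0.4],-1],[[0,0,0],[0.4,-0.3,-0.4],-1],[[0,0,0],[0.6,-0.45,-0.4],-1],[[0,0,0],[0.6,-0.45,-0.4],-1]]';  python3 - <<'E'
from h import *
injig()
a=imaging.snapshot("top")[195:305,165:305];b=imaging.snapshot("side")[170:290,170:310]
r=lambda i:cv2.resize(i[:,:,::-1],(400,330),interpolation=cv2.INTER_CUBIC)
cv2.imwrite("pics/b3.png",np.hstack([r(a),r(b)]))
E
```

```text
time: 5.6
position: [0.5216, 0.1206, 0.0798]
tcp_rot: [2.868, 1.281, 0.005]
contact_force: [7.7, 0.9, 1.9]
opening: -0.001
finger_force: 3.1
jig [-0.0251  0.0176] 0.0798 [7.7 0.9 1.9] 5.6
time: 6.4
position: [0.5349, 0.3113, 0.1795]
tcp_rot: [-2.866, -1.285, 0.001]
contact_force: [-0.7, -0.3, -0.6]
opening: 0.003
finger_force: 0.0
jig [-0.0013  0.2073] 0.1795 [-0.7 -0.3 -0.6] 6.4
```

View pics/b3.png

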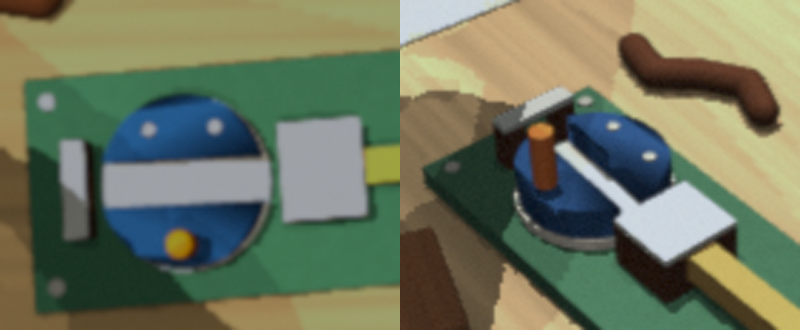

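```bash
python3 - <<'E'
from h import *
def tj(P):return (P[:,:2]-g["o"])@g["R"]
f=lambda a:np.array(a,float)/[400/140,3]+[165-.35,195-.35]
for e in([(104,166),(271,158)],[(107,207),(268,200)]):
    P=tj(unproj("top",f(e),[.05,.05]));d=P[0]-P[1];print(P,np.arctan2(-d[0],d[1]))
P=tj(unproj("top",f([(180,243)]),[.095]));print(P,np.arctan2(P[0,1],P[0,0]))
# edge fit: white slot mask
i=imaging.snapshot("top").astype(int);v=i[240:275,200:262]
m=(v[:,:,2]-v[:,:,0]<40)
up=[];lo=[]
for c in range(8,50):
    r=np.where(m[:,c])[0]
    r=r[(r>5)]
    up.append((200+c,240+r.min()));lo.append((200+c,240+r.max()))
sat=(v[:,:,2]-v[:,:,0]).astype(float)
pts=[]
for c in range(8,50):
    w=np.clip(40-sat[5:28,c],0,40);pts.append((200+c,245+(w*np.arange(23)).sum()/w.sum()))
pts=np.array(pts);k=np.polyfit(pts[:,0],pts[:,1],1);print(k[0],np.std(pts[:,1]-np.polyval(k,pts[:,0])))
P=tj(unproj("top",[(208,np.polyval(k,208)),(250,np.polyval(k,250))],[.04,.04]));d=P[0]-P[1];print(P,np.arctan2(-d[0],d[1]))
y=float(g["th"])+np.pi/2
go(jig=(0,-.32),z=.18,yaw=y)
E
```

```text
[[ 0.01183359  0.047122  ]
 [ 0.00850244 -0.05304421]] -0.03324399481955702
[[-0.01158377  0.04676982]
 [-0.01519022 -0.04942887]] -0.037472073984906075
[[-0.03576561  0.0006737 ]] 3.122758390160415
-0.048750135470321046 0.128164856979381
[[ 0.00150998  0.03713003]
 [-0.00068081 -0.03562411]] -0.03010317698370694
turn [-7.000e-04  1.000e-04 -2.485e-01] shift [-1.4919  1.4881 -0.0068] now [0.5344 0.3107 0.1785] F [-0.4 -0.4 -0.4] t 6.55
```

Seen from above, the slot is within 0.03 rad of the bar line and the peg is at jig (-36, 1) mm. That is well inside the 0.15 tolerance. Next I'll move behind the red tab.

```bash
python3 -m jog '[[[0,0,-0.04],[-0.13,0.13,0],-1],[[0,0,-0.08],[-0.26,0.26,0],-1],[[0,0,-0.12],[-0.39,0.39,0],-1],[[0,0,-0.16],[-0.52,0.52,0],-1],[[0,0,-0.2],[-0.65,0.65,0],-1],[[0,0,-0.2485],[-0.78,0.78,0],-1],[[0,0,-0.2485],[-0.9,0.9,0],-1],[[0,0,-0.2485],[-0.98,0.98,0],-1],[[0,0,-0.2485],[-0.98,0.98,0],-1],[[0,0,-0.2485],[-0.98,0.98,0],-1]]';  python3 - <<'E'
from h import *
injig();y=float(g["th"])+np.pi/2
go(jig=(0,-.315),z=.18,yaw=y)
go(jig=(0,-.315),z=.075,yaw=y)
E
```

```text
time: 7.55
position: [0.5541, -0.04, 0.1789]
tcp_rot: [-2.167, -2.273, 0.002]
contact_force: [-0.2, 0.8, -0.3]
opening: -0.0
finger_force: 0.0
jig [-0.0016 -0.1445] 0.1789 [-0.2  0.8 -0.3] 7.55
turn [-0.0006  0.0001 -0.0025] shift [-0.6819  0.0116 -0.0043] now [ 0.5541 -0.04    0.1789] F [-0.2  0.8 -0.3] t 7.55
turn [-0.0006  0.0001 -0.0025] shift [-0.6817  0.0124  0.4157] now [ 0.5541 -0.04    0.1789] F [-0.2  0.8 -0.3] t 7.55
```

```bash
python3 -m jog '[[[0,0,0],[-0.15,0.01,0],-1],[[0,0,0],[-0.3,0.01,0],-1],[[0,0,0],[-0.45,0.01,0],-1],[[0,0,0],[-0.6,0.01,0],-1],[[0,0,0],[-0.69,0.01,0],-1],[[0,0,0],[-0.69,0.01,0.1],-1],[[0,0,0],[-0.69,0.01,0.2],-1],[[0,0,0],[-0.69,0.01,0.3],-1],[[0,0,0],[-0.69,0.01,0.4],-1],[[0,0,0],[-0.69,0.01,0.42],-1],[[0,0,0],[-0.69,0.01,0.42],-1],[[0,0,0],[-0.69,0.01,0.42],-1]]';  python3 - <<'E'
from h import *
injig()
E
python3 -m jog '[[[0,0,0],[0.02,0,0],-1],[[0,0,0],[0.04,0,0],-1],[[0,0,0],[0.06,0,0],-1],[[0,0,0],[0.08,0,0],-1],[[0,0,0],[0.1,0,0],-1],[[0,0,0],[0.12,0,0],-1],[[0,0,0],[0.14,0,0],-1],[[0,0,0],[0.16,0,0],-1],[[0,0,0],[0.16,0,0],-1]]';  python3 - <<'E'
from h import *
injig()
E
```

```text
time: 8.75
position: [0.567, -0.21, 0.0754]
tcp_rot: [2.163, 2.277, 0.001]
contact_force: [0.3, -0.2, 0.1]
opening: 0.003
finger_force: 0.0
jig [ 0.0019 -0.3149] 0.0754 [ 0.3 -0.2  0.1] 8.75
time: 9.65
position: [0.5642, -0.1697, 0.0743]
tcp_rot: [-2.163, -2.277, -0.0]
contact_force: [-0.5, 0.2, -0.0]
opening: -0.0
finger_force: 0.0
jig [ 0.0014 -0.2746] 0.0743 [-0.5  0.2 -0. ] 9.65
```

```bash
python3 - <<'E'
from h import *
a=imaging.snapshot("top")[180:300,180:420];b=imaging.snapshot("side")[170:350,170:410]
r=lambda i,h:cv2.resize(i[:,:,::-1],(400,h),interpolation=cv2.INTER_CUBIC)
cv2.imwrite("pics/b4.png",np.hstack([r(a,300),r(b,300)]))
E
```

```text
(no output)
```

View pics/b4.png

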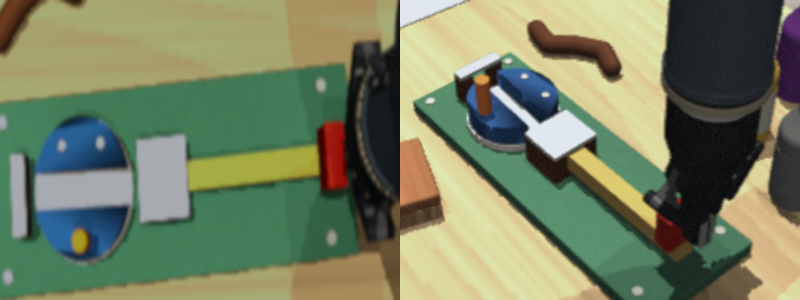

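The tab has moved about 9 mm (back edge now at x=346 in the left panel), and the fingers are against it. I'll carry on slowly into the slot.

```bash
python3 -m jog '[[[0,0,0],[0.02,0,0],-1],[[0,0,0],[0.04,0,0],-1],[[0,0,0],[0.06,0,0],-1],[[0,0,0],[0.08,0,0],-1],[[0,0,0],[0.1,0,0],-1],[[0,0,0],[0.12,0,0],-1]]'; python3 -m jog '[[[0,0,0],[0.02,0,0],-1],[[0,0,0],[0.04,0,0],-1],[[0,0,0],[0.06,0,0],-1],[[0,0,0],[0.08,0,0],-1],[[0,0,0],[0.1,0,0],-1],[[0,0,0],[0.12,0,0],-1]]'; python3 - <<'E'
from h import *
injig()
E
```

```text
time: 10.35
position: [0.5626, -0.1401, 0.0742]
tcp_rot: [-2.164, -2.277, 0.0]
contact_force: [0.5, -3.4, -1.5]
opening: -0.002
finger_force: 1.3
time: 10.95
position: [0.561, -0.1102, 0.0742]
tcp_rot: [-2.164, -2.277, 0.0]
contact_force: [-0.4, -2.9, -0.9]
opening: -0.002
finger_force: 1.3
jig [ 0.0014 -0.215 ] 0.0742 [-0.4 -2.9 -0.9] 10.95
```

```bash
python3 -m jog '[[[0,0,0],[0.02,0,0],-1],[[0,0,0],[0.04,0,0],-1],[[0,0,0],[0.06,0,0],-1],[[0,0,0],[0.08,0,0],-1],[[0,0,0],[0.1,0,0],-1],[[0,0,0],[0.12,0,0],-1],[[0,0,0],[0.14,0,0],-1]]'; python3 -m jog '[[[0,0,0],[0.02,0,0],-1],[[0,0,0],[0.04,0,0],-1],[[0,0,0],[0.06,0,0],-1],[[0,0,0],[0.08,0,0],-1],[[0,0,0],[0.1,0,0],-1],[[0,0,0],[0.12,0,0],-1],[[0,0,0],[0.13,0,0],-1],[[0,0,0],[0.13,0,0],-1]]'; python3 - <<'E'
from h import *
injig()
E
```

```text
time: 11.65
position: [0.5594, -0.0752, 0.0743]
tcp_rot: [-2.165, -2.277, 0.0]
contact_force: [-2.0, -3.4, -0.4]
opening: -0.003
finger_force: 1.3
time: 12.45
position: [0.5583, -0.0422, 0.0744]
tcp_rot: [2.163, 2.278, 0.002]
contact_force: [0.5, 1.1, 0.2]
opening: -0.001
finger_force: 0.0
jig [ 0.0025 -0.1469] 0.0744 [0.5 1.1 0.2] 12.45
```

Only a few millimetres remain, so I'll advance in small steps until the stop shows in the force.

```bash
python3 -m jog '[[[0,0,0],[0.01,0,0],-1],[[0,0,0],[0.02,0,0],-1],[[0,0,0],[0.028,0,0],-1],[[0,0,0],[0.028,0,0],-1]]'; python3 -m jog '[[[0,0,0],[0.006,0,0],-1],[[0,0,0],[0.012,0,0],-1],[[0,0,0],[0.012,0,0],-1]]';  python3 - <<'E'
from h import *
injig()
E
```

```text
time: 12.85
position: [0.5579, -0.0357, 0.0745]
tcp_rot: [2.164, 2.277, 0.001]
contact_force: [0.7, -0.6, -1.1]
opening: 0.003
finger_force: 0.3
time: 13.15
position: [0.5575, -0.033, 0.0744]
tcp_rot: [2.164, 2.277, 0.001]
contact_force: [1.7, -2.5, 1.0]
opening: -0.002
finger_force: 0.9
jig [ 0.0023 -0.1377] 0.0744 [ 1.7 -2.5  1. ] 13.15
```

```bash
for k in 1; do python3 -m jog '[[[0,0,0],[0.006,0,0],-1],[[0,0,0],[0.012,0,0],-1],[[0,0,0],[0.012,0,0],-1]]'; done; python3 -m jog '[[[0,0,0],[0.006,0,0],-1],[[0,0,0],[0.012,0,0],-1],[[0,0,0],[0.012,0,0],-1]]'
```

```text
time: 13.45
position: [0.5574, -0.0329, 0.0744]
tcp_rot: [2.166, 2.273, -0.003]
contact_force: [2.4, -10.6, 2.2]
opening: -0.0
finger_force: 5.3
time: 13.75
position: [0.5574, -0.0328, 0.0745]
tcp_rot: [2.167, 2.269, -0.007]
contact_force: [3.4, -18.4, 1.1]
opening: -0.003
finger_force: 9.7
```

That is the hard stop: the position stays fixed while the force rises. I'll back off, lift and check.

```bash
python3 -m jog '[[[0,0,0],[-0.05,0,0],-1],[[0,0,0],[-0.15,0,0],-1],[[0,0,0],[-0.25,0,0],-1],[[0,0,0],[-0.3,0,-0.15],-1],[[0,0,0],[-0.4,0,-0.3],-1],[[0,0,0],[-0.6,0,-0.45],-1],[[0,0,0],[-0.8,0,-0.5],-1],[[0,0,0],[-0.8,0,-0.5],-1],[[0,0,0],[-0.8,0,-0.5],-1]]'; python3 - <<'E'
from h import *
injig()
a=imaging.snapshot("top")[60:360,150:420];b=imaging.snapshot("side")[130:330,140:440]
r=lambda i,h:cv2.resize(i[:,:,::-1],(400,h),interpolation=cv2.INTER_CUBIC)
cv2.imwrite("pics/b5.png",np.hstack([r(a,444),cv2.copyMakeBorder(r(b,267),0,177,0,0,0)]))
E
```

```text
time: 14.65
position: [0.5666, -0.2297, 0.1995]
tcp_rot: [2.169, 2.272, -0.0]
contact_force: [-1.0, 1.0, -1.0]
opening: 0.003
finger_force: 0.0
jig [ 0.0004 -0.3346] 0.1995 [-1.  1. -1.] 14.65
```

View pics/b5.png

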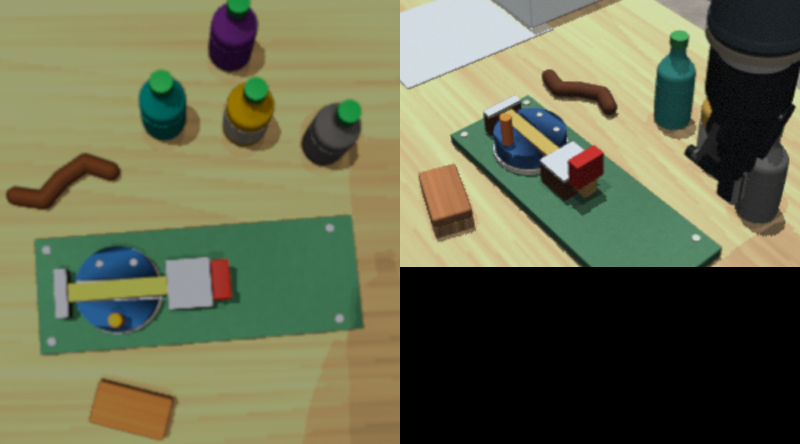

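The bar runs through the slot into the keeper (62,292), and the red tab (221,280) is up against the guide. The bottle, block and handle haven't moved, and the gripper is clear.

```bash
python3 -c "from workcell import ticket; print(ticket.hand_in())"
```

```text
the job is handed in; nothing more can be done
None
```

The turntable is locked and the job handed in: the bar runs through the slot into the keeper, the tab is hard against its guide, and the glue bottle, sanding block and handle look unmoved in the last pictures.

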